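Take the amber filter plate out of the photometer and hold it up to the viewing lamp

TASK

Check the amber reference filter of the photometer: lift the photometer's white lid by its steel handle until it stands upright and stays open by itself, then draw the amber plate out of its slot. Carry it to the lit viewing lamp and hold it there by its grip, upright, glass square to the lit face, centred on it and about 5 cm off it, touching nothing else; finish while still holding it there, with the lid left open. Leave the blue and grey plates in their slots and do not disturb the other things on the bench.

Things in the scene. Friction and masses are not known exactly. Their poses are not given: they have to be found in the camera images.
- photometer: White bench photometer, 400 x 400 mm, fixed. Origin on the bench under the centre of its sample well; x to its rear, y to its left, z up. Rim round the well 135 mm high; well 128 x 128 mm, its black floor 105 mm high, with three slots at y = -42, 0, +42 mm, 42 mm deep. Front slopes down from x = -82 mm. Left side at y = 110 mm. Touch screen at y -100 to -270 mm, up to 235 mm high.
- lid (a joint): White hinged hood over the well, 156 mm deep, 150 wide, 34 high, 0.28 kg. Angle in rad: 0 shut, 1.57 upright, 1.75 the rear stop; starts between 0 and 0.1. A stiff friction hinge holds it at any angle; lifting takes 3 to 5 N at the handle.
- lid_handle (a point): Middle of the lid's handle: round steel bar 10 mm thick, 100 mm long along the photometer's y, 31 mm clear of the lid's front face, posts 90 mm apart. Shut: 165 mm above the bench, 192 mm before (-x) and 30 mm above the hinge line, housing 30 mm or more below it; pinch it from above across the photometer's x. It turns with the lid: at 1.57 rad, 192 mm above and 30 mm behind the hinge line.
- lid_hinge (a point): Middle of the lid's hinge line: 80 mm behind the photometer's origin, 135 mm above the bench. The line runs along the photometer's y; the lid opens to the rear (+x).
- amber_plate: Filter plate to take: orange grip, amber glass; 36 mm wide (its x), 86 mm high (z), about 70 g. Origin under its centre. Lower 50 mm: aluminium frame 9 mm thick with the glass, facing along y; upper 36 mm: plastic grip 36 x 12 mm. Upright in any of the slots under the lid, x along the photometer's x, underside 63 mm and top 149 mm above the bench; take it from above across its 36 mm width.
- amber_plate_glass (a point): Centre of the amber plate's glass window (26 mm wide, 30 mm high), 27 mm above the plate's underside; axes as the plate's.
- blue_plate: Like the amber plate but with blue grip and glass, in another of the slots. Leave it there.
- grey_plate: Like the amber plate but with grey grip and glass, in another of the slots. Leave it there.
- lamp: Upright viewing lamp: white light panel 140 mm wide, 150 mm high, 18 mm thick, from 35 to 185 mm above the bench, fixed on a grey foot 12 mm high that reaches 20 mm in front of the lit face. Origin on the bench below the lit face; the lit face looks to its -x, y along the face, z up.
- lamp_face (a point): Centre of the lamp's lit square (112 x 112 mm), 110 mm above the bench, axes as the lamp's: points in front of it have negative x.
- reagent_bottle: Amber bottle with blue cap, 60 mm across, 125 mm high, loose. Origin under its centre. Bystander.
- dark_bottle: Dark blue jar with white lid, 72 mm across, 130 mm high, loose. Origin under its centre. Bystander.
- beaker: Small glass beaker, 72 mm across, 85 mm high, loose. Origin under its centre. Bystander.
- cuvette_rack: Blue cuvette rack, 60 x 130 mm, 44 mm high, loose. Origin under its centre. Bystander.
- wash_bottle: White wash bottle with red cap and bent spout, 64 mm across, 190 mm high, loose. Origin under its centre. Bystander.
Mind the look-alikes: they are no part of the job. What is shaped like the lamp but green is not meant.

How it is judged:
By the outcome, as a careful person would: the job done as asked, in the order asked, and still so for the second after the job is handed in, while the arm keeps its last pose, push and grip.
It also fails if it takes over 54 s, if anything falls off the work surface, if the arm or the gripper's body presses on something with over 40 N, if the wrist force passes 120 N, or if a joint passes its speed limit or range.

ROBOT

A 6-joint arm with a two-finger parallel gripper is mounted at the origin on the work surface. World frame = base frame: x ahead of the robot, y to its left, z up, the work surface at z = 0. Lengths are in m, angles in rad, forces in N, time in s.
With the tool pointing down it reaches from about 0.325 to 0.775 m from the base axis. Payload 5.5 kg.
Tool frame: the origin (TCP) lies midway between the tips of the shut fingers; the grasp point (between the pads) lies 19 mm behind it (robot.grasp_offset is the distance from the TCP to the grasp point, in m); z points along the fingers, y is the direction in which the jaws open and shut (so a half turn about z gives the same grasp; the last joint's range is limited). The gripper opens to 85 mm and grips with 20 to 120 N. Pads are 22 mm wide; open, the fingers measure 114 mm over their backs; the gripper's body (76 mm by 85 mm) begins 54 mm behind the grasp point. The pads swing forward as they close: fully open they stand 13 mm farther back than shut.
Start: joints at [-0.057, 0.091, 1.231, -0, 1.82, -0.057], TCP at [0.6, -0, 0.202] pointing down, gripper open.
Joint ranges: [-2.87, 2.87], [-0.86, 2.18], [0.17, 2.46], [-1.51, 4.65], [0.06, 2.69], [-2.65, 2.65]. Speed limits (rad/s): [2.57, 2.57, 3.01, 3.14, 3.14, 3.14].

INTERFACE

Orientations are given as a unit quaternion [w, x, y, z].
In Python, from workcell import robot, imaging, hand_in gives the robot as it stands.
- The arm moves only by the tool arm_command, never from a script. Its argument "plan" is a list of rows, each an object of numbers: "x", "y", "z": the shift along the tool's x, y, z in mm; "turn": the turn about the tool's z in degrees; "fingers": the gripper command: -1 is fully open, 1 is shut, values between are in proportion. A call has 1 to 10 rows; each row shifts and turns the commanded pose from where the row before left it, along the tool's axes as they then stand; what a row does not reach is not made up. A row lasts 1/8 s, in which the tool goes at most 62.5 mm and 10.7 degrees, less where a joint would pass 70% of its speed; a pose out of reach is approached as far as the arm can. A call with a gripper value outside its range is refused whole. The fingers move at their own pace and stop on an object; "newtons" is the grip in N (left out, the last holds). Time passes only in rows, so rows that do not move let the fingers close. It gives the time, the measured TCP pose, the force and the opening at its end, in the units of the state.
- robot.get_state(): the state, without advancing time (a new reading comes with each control period).
- imaging.snapshot(name): name is "scene" or "side" or "wrist"; returns a dict with "img" (480x640x3 uint8, red, green, blue), "fov_y" (degrees; the focal length in pixels is half the picture's height over the tangent of half this angle, whatever the lens; pixels are square), "cx", "cy" (the principal point, pixels), "k1" (the pictures are not rectified: a ray, as slopes to the right and down, at radius r is drawn at 1 + k1 r^2 times it, then the intrinsics apply), "rvec" (rotation vector, rad) and "tvec" (3), from world to camera coordinates, as OpenCV has them; the wrist camera has in their place "T_tool_cam" (4x4, takes a point from camera to tool coordinates, whose origin is the TCP and whose axes are the flange's). Camera axes: x right, y down, z forward; pixel columns grow to the right and rows downward; lengths in m; the calibration is good to about 2 mm. A picture is of the moment at which its call begins: read the wrist's pose just before it. There is no depth.
- hand_in(): hands the job in, once; it reports no verdict.
Trained networks look in the newest picture that a camera, given by its name, has taken for a name from the list of things; names that differ only in an ending like _2 or _b are one class to them, and where a whole thing is asked for, a point or a joint stands for the part that bears it (a point fixed in the world has none). Each returns a list of dicts, best first, with "conf" (0 to 1); they miss things now and then, are a little off and sometimes report something else, mostly with a low value. They report only what shows in the picture. A call takes as long as a camera call. They do not tell look-alikes from the thing itself.
- imaging.recognise(camera, name): "bbox" ([centre column, centre row, width, height] in pixels, round what is visible of it).
- imaging.cut_out(camera, name): "region" (480x640 bool, what is visible of it) and "bbox" ([centre column, centre row, width, height] in pixels, round what is visible of it).
- imaging.place_of(camera, name): "at" ([column, row] in pixels: a listed point, or the origin of a listed thing).
The state is a dict: "t": time; "q": joint angles; "joint_velocities": joint speeds; "joint_efforts": joint torques, N m; "eef_pos": TCP position; "ee_rot": TCP orientation; "wrist_force": force on the tool from outside, world axes, zero at the start; "ft_torque": the same for the moment, N m; "width": finger opening in m.
Only numpy, scipy, OpenCV 4.12 (cv2) and the standard library are available. Lean on these libraries where they do the work, as an engineer would, in place of code of your own. Each camera call takes 0.05 s, during which the arm holds its last target.

## Working session

There is one attempt and no reset: what is moved stays moved. The work goes in short steps, Python scripts to look and compute and a tool call to move; the robot and the scene stay as the last step left them, time stands still between calls to the robot, and variables do not carry over. Pictures are saved under pics/ and viewed, and the job is handed in when it is done.

Besides the shell and the picture viewer there is one more tool, called in YAML: its name, and indented under it one key for each argument. arm_command: Moves the arm, as the interface text tells. Its arguments: {"type":"object","properties":{"plan":{"type":"array"},"newtons":{"type":"number"}},"required":["plan"]}

```bash
ls; mkdir -p pics
cat > h.py <<'E'
import numpy as np, cv2
from scipy.spatial.transform import Rotation as R
from workcell import robot, imaging
def cam(s,st=None):
    f=240/np.tan(np.radians(s['fov_y'])/2)
    if 'rvec' in s:
        Rm=cv2.Rodrigues(np.array(s['rvec'],float))[0]; t=np.array(s['tvec'],float)
    else:
        T=np.array(s['T_tool_cam']); q=st['ee_rot']
        W=np.eye(4); W[:3,:3]=R.from_quat([q[1],q[2],q[3],q[0]]).as_matrix(); W[:3,3]=st['eef_pos']
        M=np.linalg.inv(W@T); Rm=M[:3,:3]; t=M[:3,3]
    K=np.array([[f,0,s['cx']],[0,f,s['cy']],[0,0,1.]])
    return dict(R=Rm,t=t,K=K,d=np.array([s['k1'],0,0,0,0.]))
def proj(c,P):
    return cv2.projectPoints(np.atleast_2d(np.array(P,float)),cv2.Rodrigues(c['R'])[0],c['t'],c['K'],c['d'])[0][:,0]
def ray(c,uv):
    n=cv2.undistortPointsIter(np.array([[uv]],float),c['K'],c['d'],None,None,(3,100,1e-10))[0,0] if hasattr(cv2,'undistortPointsIter') else cv2.undistortPoints(np.array([[uv]],float),c['K'],c['d'])[0,0]
    d=c['R'].T@np.array([n[0],n[1],1]); return -c['R'].T@c['t'], d/np.linalg.norm(d)
def atz(c,uv,z):
    o,d=ray(c,uv); return o+d*(z-o[2])/d[2]
def tri(rs):
    A=np.zeros((3,3));b=np.zeros(3)
    for o,d in rs:
        P=np.eye(3)-np.outer(d,d);A+=P;b+=P@o
    x=np.linalg.solve(A,b); return x,[np.linalg.norm((np.eye(3)-np.outer(d,d))@(x-o)) for o,d in rs]
def snap(n,save=None):
    st=robot.get_state(); s=imaging.snapshot(n)
    if save: cv2.imwrite('pics/'+save,s['img'][:,:,::-1])
    return s['img'],cam(s,st),s
E
python3 - <<'E'
from h import *
C={}
for n in ['scene','side','wrist']:
    i,c,s=snap(n,n+'0.png'); C[n]=c
    print(n,s['fov_y'],s['cx'],s['cy'],s['k1'],(-c['R'].T@c['t']).round(3),c['R'][2].round(2))
    for t in ['photometer','lid','lid_handle','lid_hinge','amber_plate','lamp','lamp_face','reagent_bottle','dark_bottle','beaker','cuvette_rack','wash_bottle']:
        print(' ',t,[(np.round(d['at'],1).tolist(),round(d['conf'],2)) for d in imaging.place_of(n,t)][:4])
print(robot.get_state())
E
```

```text
pics
scene 49.95731246170396 312.0773824066516 242.61775849723776 -0.03695088894052475 [0.931 0.615 0.947] [-0.43 -0.37 -0.82]
  photometer [([175.3, 216.4], 0.94)]Traceback (most recent call last):
  File "<stdin>", line 7, in <module>
ValueError: it knows: amber_plate, amber_plate_glass, beaker, blue_plate, cuvette_rack, dark_bottle, grey_plate, lamp, lamp_face, lid_handle, lid_hinge, photometer, reagent_bottle, wash_bottle
```

Run:
```python
from h import *
C={}
for n in ['scene','side','wrist']:
    i,c,s=snap(n,n+'0.png'); C[n]=c
    print(n,s['fov_y'],s['cx'],s['cy'],s['k1'],(-c['R'].T@c['t']).round(3),c['R'][2].round(2))
    for t in ['photometer','lid_handle','lid_hinge','lamp','lamp_face','reagent_bottle','dark_bottle','beaker','cuvette_rack','wash_bottle']:
        z=dict(lid_handle=.165,lid_hinge=.135,lamp_face=.11).get(t,0)
        print(' ',t,[(np.round(d['at'],1).tolist(),round(d['conf'],2),atz(c,d['at'],z).round(3).tolist()) for d in imaging.place_of(n,t)][:4])
print(robot.get_state())
```

```text
scene 49.95731246170396 312.0773824066516 242.61775849723776 -0.03695088894052475 [0.931 0.615 0.947] [-0.43 -0.37 -0.82]
  photometer [([175.3, 215.6], 0.84, [0.586, -0.102, 0.0])]
  lid_handle [([194.0, 133.3], 0.96, [0.473, -0.122, 0.165]), ([174.1, 213.6], 0.17, [0.644, 0.018, 0.165])]
  lid_hinge [([129.9, 199.3], 0.95, [0.67, -0.101, 0.135]), ([384.5, 295.1], 0.16, [0.501, 0.42, 0.135])]
  lamp [([431.0, 243.4], 0.95, [0.254, 0.386, 0.0]), ([386.0, 297.8], 0.71, [0.433, 0.393, 0.0]), ([241.7, 333.5], 0.62, [0.69, 0.227, 0.0])]
  lamp_face [([438.4, 208.4], 0.74, [0.247, 0.374, 0.11]), ([392.9, 270.2], 0.59, [0.434, 0.393, 0.11])]
  reagent_bottle [([242.8, 334.6], 0.96, [0.69, 0.231, 0.0])]
  dark_bottle [([288.8, 382.4], 0.61, [0.701, 0.366, 0.0])]
  beaker [([353.6, 228.2], 0.96, [0.337, 0.229, 0.0]), ([303.9, 277.7], 0.34, [0.511, 0.233, 0.0]), ([293.2, 380.1], 0.25, [0.692, 0.369, 0.0])]
  cuvette_rack [([302.1, 276.4], 0.91, [0.511, 0.228, 0.0]), ([384.1, 299.0], 0.57, [0.438, 0.392, 0.0])]
  wash_bottle [([391.7, 386.5], 0.85, [0.578, 0.516, 0.0])]
side 46.03973747094388 
[... 1145 characters left out ...]
ttle []
{'t': 1.75, 'q': array([-5.66927391e-02,  9.11035268e-02,  1.23069259e+00,  6.93039679e-06,
        1.81980230e+00, -5.66918683e-02]), 'joint_velocities': array([ 0.00207278,  0.00238394,  0.00166762, -0.00191398, -0.00115453,
        0.00114245]), 'joint_efforts': array([ 6.71995895e-04, -4.58458614e+01, -4.18087041e+01,  3.66696872e-05,
        7.19452364e-04, -1.64933848e-06]), 'eef_pos': array([6.00015354e-01, 4.19763909e-06, 2.01877290e-01]), 'ee_rot': array([-4.38718373e-06,  7.07106485e-01,  7.07107077e-01,  5.85601697e-07]), 'wrist_force': array([ 0.71437615, -0.52515611, -0.07589702]), 'ft_torque': array([ 0.01683134,  0.0177233 , -0.04219668]), 'width': 0.08531726981224777}
```

View pics/scene0.png

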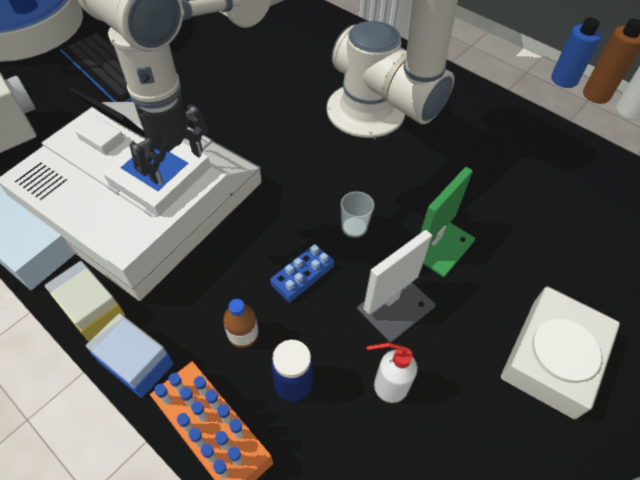

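View pics/side0.png

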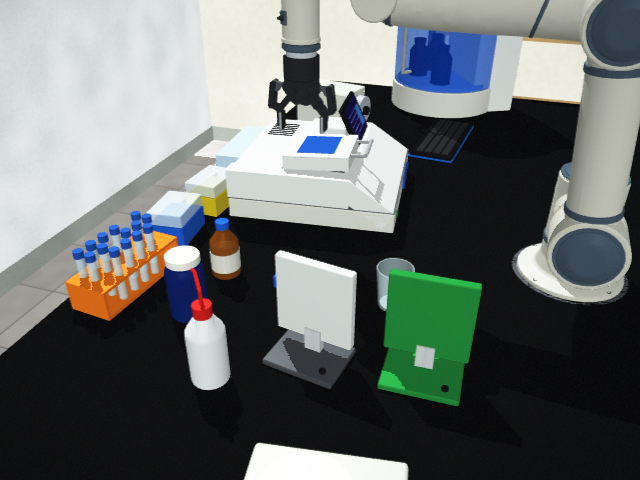

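View pics/wrist0.png

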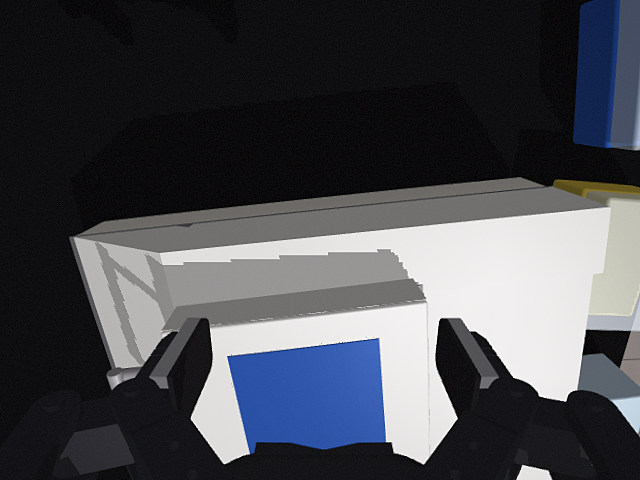

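The scene view shows the photometer with its lid shut at about (160,170) and the handle at (194,133). The lamp look-alikes are a white panel with a grey foot at (400,270) and a green one at (447,215). I choose the white one. Its bracket and the long part of its foot face the side camera, so the lit face should look to about -y. Next I'll raise the arm for a better wrist view.

arm_command:
  plan:
    - {"z": -40, "x": -5, "y": -20}
    - {"z": -40, "x": -5, "y": -25}
    - {"z": -40, "x": -5, "y": -30}
    - {"z": -20, "x": -5, "y": -25}
    - {}

```text
$.plan[0]: bad value
```

Run:
```python
from h import *
rays={}
for n in ['scene','side','wrist']:
    i,c,s=snap(n,n+'1.png')
    if n=='scene': cv2.imwrite('pics/lampcrop1.png',cv2.resize(i[140:360,320:520,::-1],None,fx=2.5,fy=2.5))
    for t in ['photometer','lid_handle','lid_hinge','lamp','lamp_face']:
        z=dict(lid_handle=.165,lid_hinge=.135,lamp_face=.11).get(t,0)
        for d in imaging.place_of(n,t):
            print(n,t,np.round(d['at'],1).tolist(),round(d['conf'],2),atz(c,d['at'],z).round(4).tolist())
print(robot.get_state()['eef_pos'],robot.get_state()['t'])
```

```text
scene photometer [175.2, 216.2] 0.95 [0.5872, -0.1006, 0.0]
scene photometer [390.5, 386.9] 0.21 [0.5799, 0.5146, 0.0]
scene lid_hinge [132.5, 199.3] 0.79 [0.6664, -0.0975, 0.135]
scene lamp [380.6, 297.9] 0.83 [0.4404, 0.385, 0.0]
scene lamp [429.9, 239.9] 0.62 [0.2472, 0.3782, 0.0]
scene lamp_face [395.0, 269.5] 0.92 [0.4296, 0.3949, 0.11]
scene lamp_face [437.3, 210.1] 0.85 [0.2528, 0.3744, 0.11]
side photometer [319.4, 207.7] 0.89 [0.5953, -0.1099, 0.0]
side lid_handle [368.3, 146.1] 0.6 [0.485, -0.155, 0.165]
side lid_hinge [291.9, 157.7] 0.84 [0.6613, -0.0948, 0.135]
side lamp [425.1, 365.2] 0.72 [0.2446, 0.3767, 0.0]
side lamp [317.7, 348.9] 0.7 [0.4314, 0.3948, 0.0]
side lamp [213.7, 377.7] 0.69 [0.5727, 0.5141, 0.0]
side lamp [321.6, 209.5] 0.4 [0.5869, -0.1024, 0.0]
side lamp_face [319.7, 297.1] 0.72 [0.4296, 0.3892, 0.11]
side lamp_face [432.6, 314.3] 0.56 [0.2433, 0.3762, 0.11]
wrist lid_hinge [417.7, 372.2] 0.69 [0.6685, -0.0962, 0.135]
[ 6.00013921e-01 -7.80967175e-06  2.01866420e-01] 2.65
```

View pics/wrist1.png

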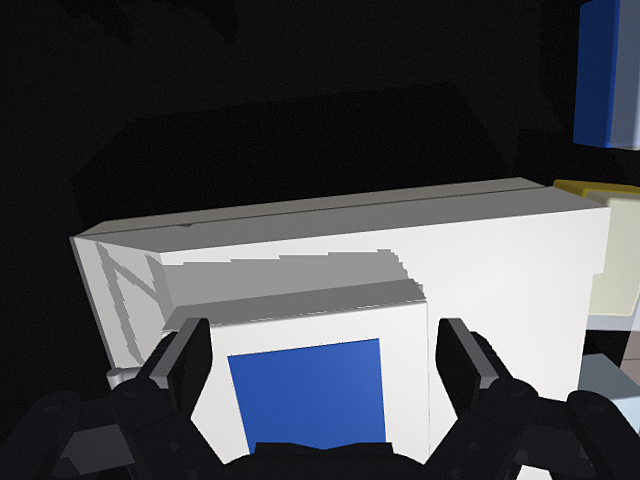

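View pics/lampcrop1.png

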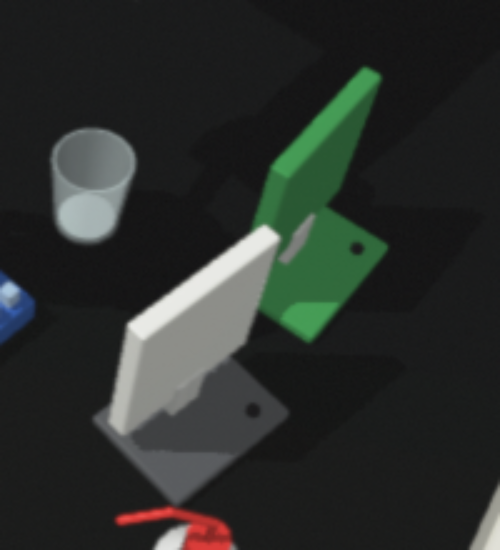

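View pics/scene1.png

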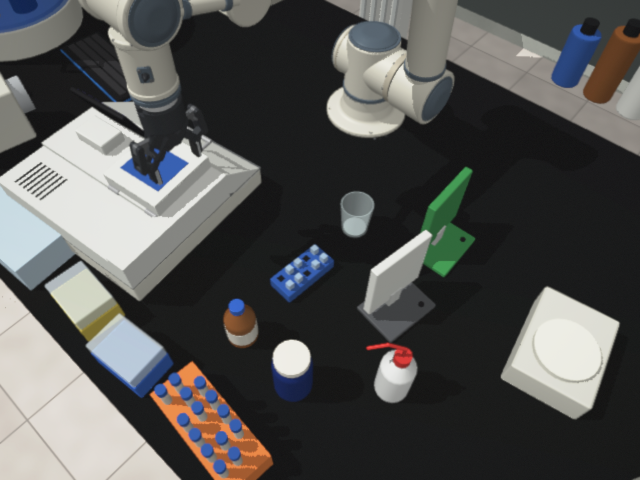

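The crop shows that the white panel's bracket and foot are on the near (+y) side, so the lit face looks toward -y. The move was refused, so I'll give every key in each row.

arm_command:
  plan:
    - {"x": -5, "y": -20, "z": -40, "turn": 0, "fingers": -1}
    - {"x": -5, "y": -25, "z": -40, "turn": 0, "fingers": -1}
    - {"x": -5, "y": -30, "z": -40, "turn": 0, "fingers": -1}
    - {"x": -5, "y": -25, "z": -20, "turn": 0, "fingers": -1}
    - {"x": 0, "y": 0, "z": 0, "turn": 0, "fingers": -1}
  newtons: 40

```text
t: 3.28
eef_pos: [0.4996, -0.0202, 0.3453]
ee_rot: [0.003, 0.707, 0.707, 0.002]
wrist_force: [0.1, 0.4, -0.1]
width: 0.0854
```

Run:
```python
from h import *
rays={}
for n in ['scene','side','wrist']:
    i,c,s=snap(n,n+'2.png')
    for t in ['photometer','lid_handle','lid_hinge']:
        z=dict(lid_handle=.165,lid_hinge=.135,lamp_face=.11).get(t,0)
        for d in imaging.place_of(n,t):
            print(n,t,np.round(d['at'],1).tolist(),round(d['conf'],2),atz(c,d['at'],z).round(4).tolist())
print(robot.get_state()['eef_pos'],robot.get_state()['t'])
```

```text
scene photometer [173.1, 216.2] 0.64 [0.5905, -0.1042, 0.0]
scene photometer [356.5, 225.0] 0.26 [0.3256, 0.2284, 0.0]
scene lid_handle [194.4, 132.6] 0.56 [0.4707, -0.1234, 0.165]
scene lid_handle [172.8, 218.3] 0.5 [0.6534, 0.0246, 0.165]
scene lid_hinge [130.3, 198.9] 0.93 [0.6687, -0.1017, 0.135]
scene lid_hinge [241.1, 331.8] 0.65 [0.7228, 0.2794, 0.135]
scene lid_hinge [353.8, 226.7] 0.55 [0.4187, 0.2822, 0.135]
side photometer [320.7, 207.1] 0.72 [0.5932, -0.1141, 0.0]
side lid_hinge [292.0, 158.5] 0.64 [0.6593, -0.0903, 0.135]
wrist lid_handle [299.0, 309.9] 0.89 [0.4767, -0.1233, 0.165]
wrist lid_hinge [485.0, 270.4] 0.6 [0.6679, -0.0942, 0.135]
wrist lid_hinge [297.0, 307.3] 0.37 [0.4725, -0.1362, 0.135]
[ 0.50013194 -0.0199616   0.34156337] 3.875
```

View pics/wrist2.png

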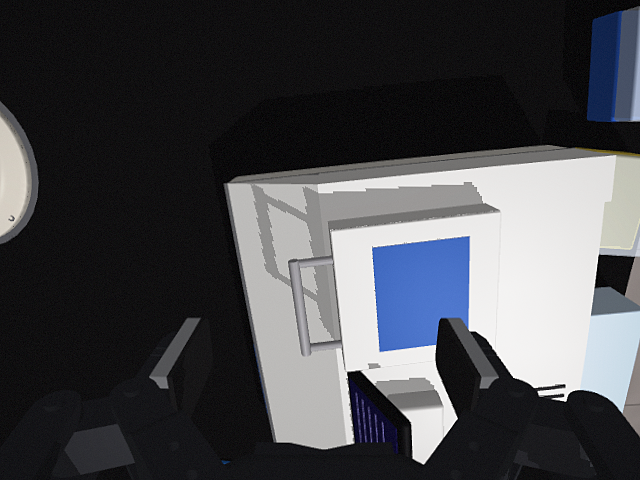

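View pics/scene2.png

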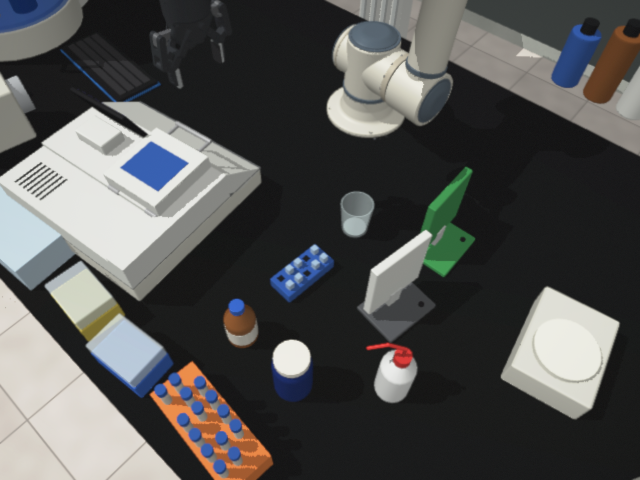

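Run:
```python
import cv2
i=cv2.imread('pics/wrist2.png'); cv2.imwrite('pics/w2c.png',cv2.resize(i[190:390,220:520],None,fx=2.6,fy=2.6,interpolation=cv2.INTER_CUBIC))
```

```text
(no output)
```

View pics/w2c.png

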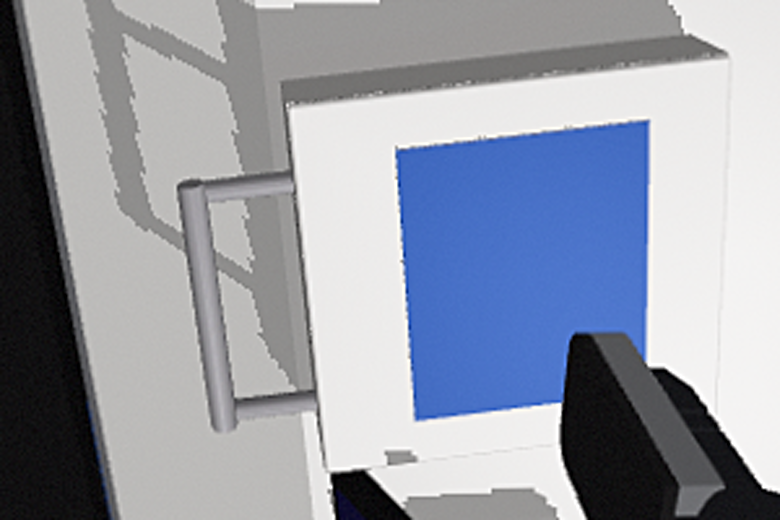

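```bash
cat > fit.py <<'E'
from h import *
from scipy.optimize import least_squares
i,c,s=snap('wrist')
def model(p):
    x,y,yw,th,b=p
    def f(hx,hy,hz): # relative hinge, lid frame
        X=hx*np.cos(th)+hz*np.sin(th); Z=-hx*np.sin(th)+hz*np.cos(th)
        X+=.08; return [x+X*np.cos(yw)-hy*np.sin(yw), y+X*np.sin(yw)+hy*np.cos(yw), .135+Z]
    return np.array([f(-.192,.049,.030+.002),f(-.192,-.049,.032),f(-.156,.075,.034),f(0,.075,.034),f(-.156,-.075,.034)])
uv=np.array([[293.5,261.2],[306.9,354.6],[330.4,229.6],[500,211.9],[345.8,371.2]])
r=least_squares(lambda p:np.r_[(proj(c,model(p))-uv).ravel(),p[4]],[.59,-.1,.1,.03,0])
print(r.x,np.degrees(r.x[2]),(proj(c,model(r.x))-uv).round(1).tolist())
p=r.x;h=model(p)[:2].mean(0);print('handle',h-[0,0,.002],'hinge',p[0]+.08*np.cos(p[2]),p[1]+.08*np.sin(p[2]))
E
python3 fit.py
```

```text
[ 0.58853301 -0.10635131  0.10720295  0.04329894  0.        ] 6.142276664302431 [[-0.0, 0.6], [-0.3, -1.4], [-0.5, 1.1], [1.5, -0.9], [-0.7, 0.7]]
handle [ 0.47873207 -0.1181676   0.17328081] hinge 0.6680737465018234 -0.09779149555353077
```

arm_command:
  plan:
    - {"x": 0, "y": 0, "z": 0, "turn": -6, "fingers": 0.3}
    - {"x": -30, "y": -10, "z": 20, "turn": 0, "fingers": 0.3}
    - {"x": -35, "y": -11, "z": 40, "turn": 0, "fingers": 0.3}
    - {"x": -30, "y": -10, "z": 40, "turn": 0, "fingers": 0.3}
    - {"x": 0, "y": 0, "z": 30, "turn": 0, "fingers": 0.3}
    - {"x": 0, "y": 0, "z": 0, "turn": 0, "fingers": 0.3}
  newtons: 40

```text
t: 4.68
eef_pos: [0.4778, -0.1177, 0.2092]
ee_rot: [-0.002, 0.669, 0.743, -0.001]
wrist_force: [-0.1, 0.6, -0.1]
width: 0.03
```

Run:
```python
from h import *
for n in ['side','wrist']: i,c,s=snap(n,n+'3.png')
print(proj(c,[[.4787,-.118,.173],[.4787-.004,-.118+.049,.175]]))
st=robot.get_state();print(st['eef_pos'],st['ee_rot'],st['width'])
```

```text
[[321.84638532 262.32935423]
 [323.78991713 176.10523439]]
[ 0.47934861 -0.11760929  0.21311554] [5.23217760e-04 6.69038107e-01 7.43227870e-01 2.65789524e-04] 0.02974430312447141
```

View pics/wrist3.png

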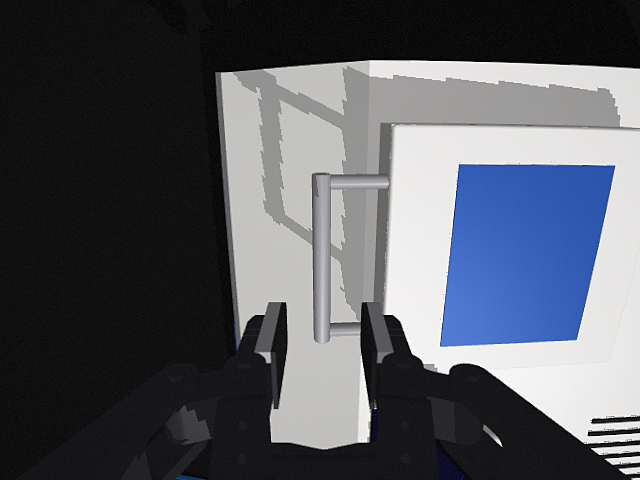

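View pics/side3.png

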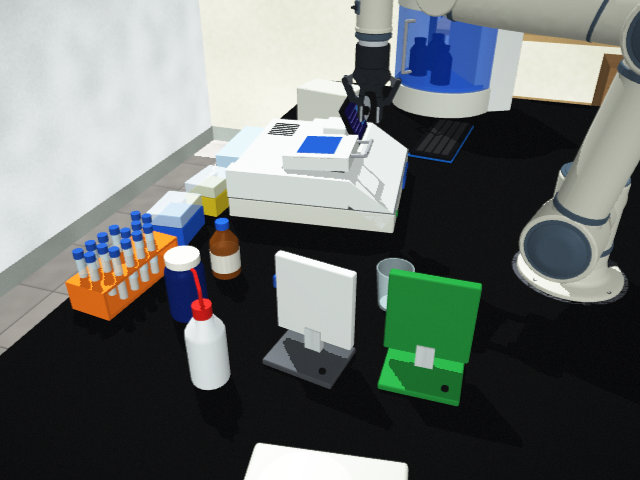

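The bar is centred between the fingers at (322,258) and parallel to the pads. Descending and pinching.

arm_command:
  plan:
    - {"x": 0, "y": 0, "z": 25, "turn": 0, "fingers": 0.3}
    - {"x": 0, "y": 0, "z": 20, "turn": 0, "fingers": 0.3}
    - {"x": 0, "y": 0, "z": 13, "turn": 0, "fingers": 0.3}
    - {"x": 0, "y": 0, "z": 0, "turn": 0, "fingers": 0.3}
    - {"x": 0, "y": 0, "z": 0, "turn": 0, "fingers": 0.7}
    - {"x": 0, "y": 0, "z": 0, "turn": 0, "fingers": 1}
    - {"x": 0, "y": 0, "z": 0, "turn": 0, "fingers": 1}
    - {"x": 0, "y": 0, "z": 0, "turn": 0, "fingers": 1}
  newtons: 40

```text
t: 5.78
eef_pos: [0.4792, -0.1178, 0.1541]
ee_rot: [0.0, 0.669, 0.743, 0.0]
wrist_force: [-0.4, 0.7, -0.7]
width: 0.0006
```

Run:
```python
from h import *
i,c,s=snap('wrist','wrist4.png')
st=robot.get_state();print(st['eef_pos'],st['wrist_force'],st['width'])
r=np.hypot(.192,.03);a0=np.arctan2(.03,.192)
th=np.linspace(.043,1.6,27)
X=-r*np.cos(th+a0);Z=r*np.sin(th+a0)
for k in range(26): print(k,round((X[k+1]-X[k])*1e3,1),round(-(Z[k+1]-Z[k])*1e3,1))
```

```text
[ 0.47916326 -0.11775129  0.15401418] [-0.27836752 -0.62375194  0.93933885] -0.0005529787475680283
0 2.6 -11.3
1 3.3 -11.2
2 4.0 -10.9
3 4.6 -10.7
4 5.2 -10.4
5 5.9 -10.1
6 6.4 -9.7
7 7.0 -9.3
8 7.6 -8.8
9 8.1 -8.4
10 8.6 -7.9
11 9.0 -7.4
12 9.4 -6.8
13 9.8 -6.2
14 10.2 -5.6
15 10.5 -5.0
16 10.8 -4.4
17 11.0 -3.7
18 11.2 -3.0
19 11.4 -2.4
20 11.5 -1.7
21 11.6 -1.0
22 11.6 -0.3
23 11.6 0.4
24 11.6 1.1
25 11.5 1.8
```

View pics/wrist4.png

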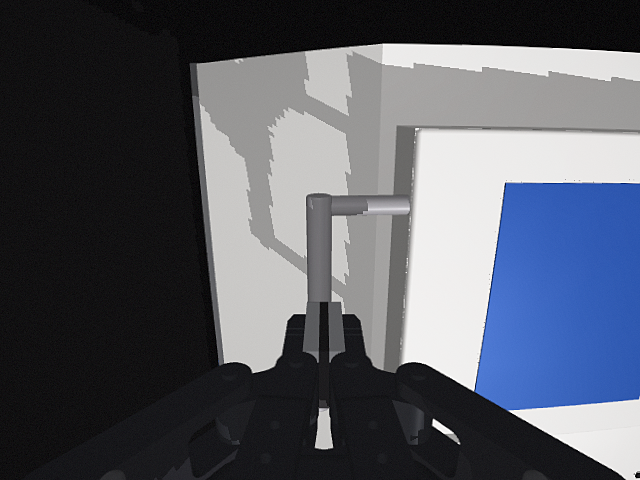

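The gripper closed to 0 mm, so it is not holding the bar. I'll check the other views.

Run:
```python
from h import *
i,c,s=snap('wrist')
for th in (-.02,0,.043,.08,.12):
    r=np.hypot(.192,.03);a=th+np.arctan2(.03,.192)
    X=.08-r*np.cos(a);Z=.135+r*np.sin(a);yw=.1072
    P=[[.5885+X*np.cos(yw)-y*np.sin(yw),-.10635+X*np.sin(yw)+y*np.cos(yw),Z] for y in(.05,0)]
    print(th,Z,proj(c,P).round(1).tolist())
print(proj(c,[[.4792,-.1178,.154],[.4792,-.1178,.173]]))
for n in ['scene','side']:
    i,c,s=snap(n,n+'4.png')
    u,v=proj(c,[[.479,-.118,.165]])[0].astype(int); print(n,u,v)
    cv2.imwrite('pics/%s4c.png'%n,cv2.resize(i[max(0,v-70):v+70,u-90:u+90,::-1],None,fx=4,fy=4,interpolation=cv2.INTER_CUBIC))
```

```text
-0.02 0.1611542561948774 [[314.5, 190.3], [315.7, 298.4]]
0 0.165 [[315.7, 192.1], [316.7, 302.3]]
0.043 0.17322572528444102 [[319.0, 196.1], [319.8, 311.0]]
0.08 0.18024767243115974 [[323.0, 200.0], [323.4, 319.1]]
0.12 0.18776900287508852 [[328.5, 204.5], [328.4, 328.6]]
[[321.54510011 291.06287558]
 [321.32548976 310.11333451]]
scene 193 135
side 366 151
```

View pics/scene4c.png

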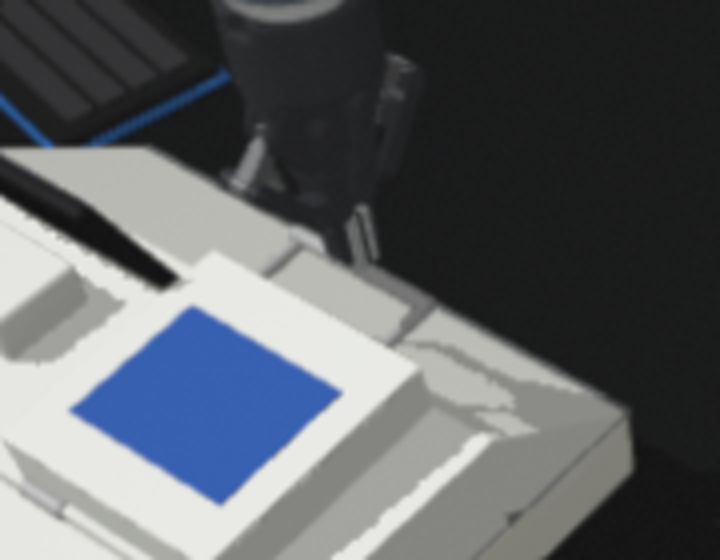

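View pics/side4c.png

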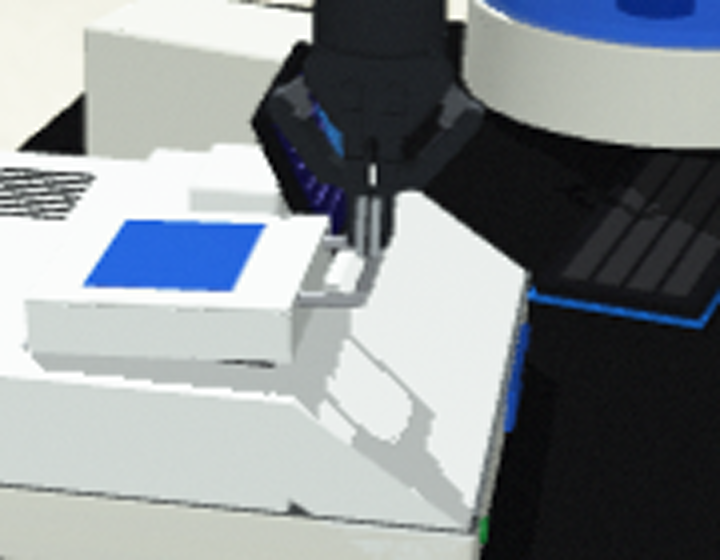

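Run:
```python
from h import *
i,c,s=snap('wrist'); T=np.array(s['T_tool_cam']); print(T.round(3))
st=robot.get_state();q=st['ee_rot'];M=R.from_quat([q[1],q[2],q[3],q[0]]).as_matrix()
for xx in (.011,0,-.011):
  for zz in (0,-.01,-.02,-.03): print(xx,zz,proj(c,st['eef_pos']+M@np.array([xx,0,zz])).round(1).tolist())
cv2.imwrite('pics/w4c.png',cv2.resize(i[280:420,240:420,::-1],None,fx=4,fy=4,interpolation=cv2.INTER_CUBIC))
```

```text
[[-0.001 -0.949 -0.316  0.081]
 [ 1.    -0.001 -0.001  0.001]
 [ 0.    -0.316  0.949 -0.171]
 [ 0.     0.     0.     1.   ]]
0.011 0 [[321.4, 269.5]]
0.011 -0.01 [[321.2, 278.1]]
0.011 -0.02 [[321.1, 287.7]]
0.011 -0.03 [[320.9, 298.4]]
0 0 [[321.4, 291.0]]
0 -0.01 [[321.3, 300.6]]
0 -0.02 [[321.2, 311.2]]
0 -0.03 [[321.0, 323.0]]
-0.011 0 [[321.5, 311.6]]
-0.011 -0.01 [[321.4, 322.0]]
-0.011 -0.02 [[321.2, 333.6]]
-0.011 -0.03 [[321.1, 346.4]]
```

View pics/w4c.png

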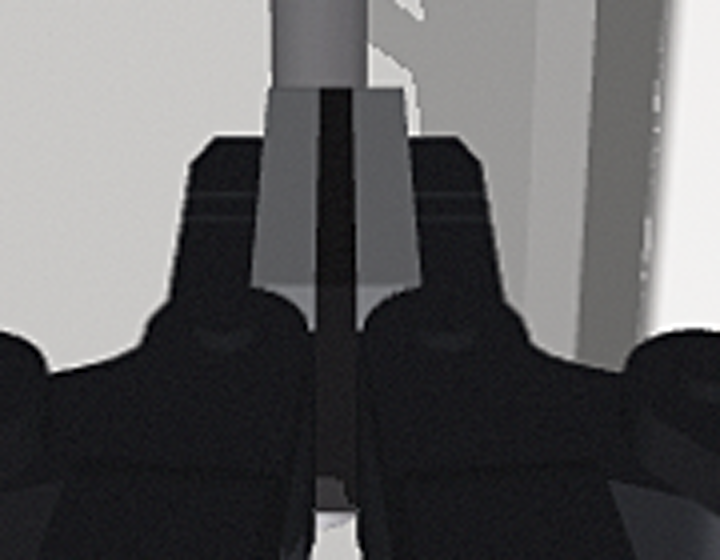

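Run:
```python
from h import *
print([a for a in dir(robot) if a[0]!='_'], getattr(robot,'grasp_offset',None))
i,c,s=snap('side')
for uv in ([369.7,143.5],[369.7,141],[369.7,138]):
    o,d=ray(c,uv); k=(-.107-o[1])/d[1]; print(o+k*d)
```

```text
['Unreachable', 'get_state', 'grasp_offset'] 0.0187
[ 0.47080624 -0.107       0.19137335]
[ 0.4710941  -0.107       0.19749952]
[ 0.47143777 -0.107       0.20481318]
```

The wrist, side and scene pictures agree that the finger tips closed about 10 mm above the bar, so the pads sit some 30 mm behind the stated TCP. Reopening and lowering in steps while watching the force.

arm_command:
  plan:
    - {"x": 0, "y": 0, "z": 0, "turn": 0, "fingers": 0.3}
    - {"x": 0, "y": 0, "z": 0, "turn": 0, "fingers": 0.3}
    - {"x": 0, "y": 0, "z": 0, "turn": 0, "fingers": 0.3}
    - {"x": 0, "y": 0, "z": 10, "turn": 0, "fingers": 0.3}
    - {"x": 0, "y": 0, "z": 10, "turn": 0, "fingers": 0.3}
    - {"x": 0, "y": 0, "z": 0, "turn": 0, "fingers": 0.3}

```text
t: 6.82
eef_pos: [0.4783, -0.1175, 0.1321]
ee_rot: [-0.001, 0.669, 0.743, -0.001]
wrist_force: [0.1, 0.7, -0.6]
width: 0.0298
```

Run:
```python
from h import *
st=robot.get_state();print(st['eef_pos'],st['wrist_force'],st['width'])
i,c,s=snap('wrist'); a=i[180:400,200:440,::-1]
j,c,s=snap('side'); b=cv2.resize(j[81:221,276:456,::-1],None,fx=2,fy=2,interpolation=cv2.INTER_CUBIC)
o=np.zeros((500,760,3),np.uint8); a=cv2.resize(a,None,fx=1.6,fy=1.6); o[:a.shape[0],:a.shape[1]]=a; o[:b.shape[0],390:390+b.shape[1]]=b
cv2.imwrite('pics/c5.png',o)
```

```text
[ 0.47831572 -0.11746496  0.13208657] [ 0.06559447  0.65237569 -0.64468412] 0.029760266548875952
```

View pics/c5.png

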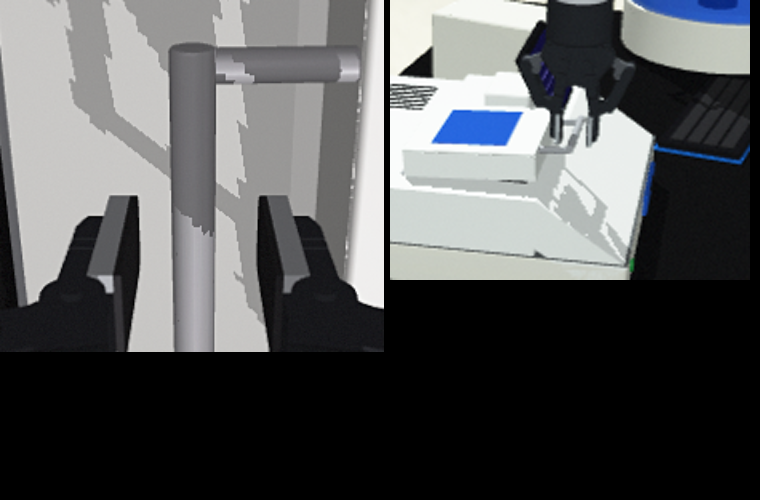

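arm_command:
  plan:
    - {"x": 0, "y": 0, "z": 7, "turn": 0, "fingers": 0.3}
    - {"x": 0, "y": 0, "z": 6, "turn": 0, "fingers": 0.3}
    - {"x": 0, "y": 0, "z": 0, "turn": 0, "fingers": 0.7}
    - {"x": 0, "y": 0, "z": 0, "turn": 0, "fingers": 1}
    - {"x": 0, "y": 0, "z": 0, "turn": 0, "fingers": 1}
    - {"x": 0, "y": 0, "z": 0, "turn": 0, "fingers": 1}
  newtons: 40

```text
t: 7.68
eef_pos: [0.4772, -0.1177, 0.1202]
ee_rot: [-0.002, 0.669, 0.743, -0.002]
wrist_force: [-8.1, -0.1, -0.3]
width: 0.0086
```

Run:
```python
from h import *
st=robot.get_state();print(st['eef_pos'],st['wrist_force'],st['width'])
i,c,s=snap('wrist'); a=i[180:400,200:440,::-1]
j,c,s=snap('side'); b=cv2.resize(j[81:221,276:456,::-1],None,fx=2,fy=2,interpolation=cv2.INTER_CUBIC)
o=np.zeros((360,760,3),np.uint8); a=cv2.resize(a,None,fx=1.6,fy=1.6); o[:a.shape[0],:a.shape[1]]=a; o[:b.shape[0],390:390+b.shape[1]]=b
cv2.imwrite('pics/c6.png',o)
```

```text
[ 0.47716745 -0.11774616  0.12015449] [-8.12217002 -0.06887074 -0.27231393] 0.008618639772201946
```

View pics/c6.png

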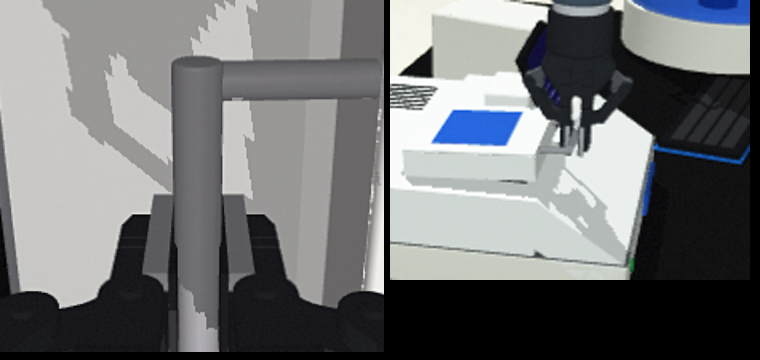

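The bar is held (8.6 mm reading, the bar shows between the pads). Lifting along the arc.

arm_command:
  plan:
    - {"x": 0, "y": 2.6, "z": -11.3, "turn": 0, "fingers": 1}
    - {"x": 0, "y": 3.3, "z": -11.2, "turn": 0, "fingers": 1}
    - {"x": 0, "y": 4.0, "z": -10.9, "turn": 0, "fingers": 1}
    - {"x": 0, "y": 4.6, "z": -10.7, "turn": 0, "fingers": 1}
    - {"x": 0, "y": 5.2, "z": -10.4, "turn": 0, "fingers": 1}
    - {"x": 0, "y": 5.9, "z": -10.1, "turn": 0, "fingers": 1}
    - {"x": 0, "y": 0, "z": 0, "turn": 0, "fingers": 1}

```text
t: 8.65
eef_pos: [0.5037, -0.115, 0.1864]
ee_rot: [-0.001, 0.669, 0.743, -0.001]
wrist_force: [-5.1, 1.0, 3.8]
width: 0.0082
```

Run:
```python
from h import *
st=robot.get_state();print(st['eef_pos'],st['wrist_force'],st['width'])
i,c,s=snap('wrist'); a=i[180:400,200:440,::-1]
j,c,s=snap('side'); b=cv2.resize(j[51:221,226:426,::-1],None,fx=1.8,fy=1.8,interpolation=cv2.INTER_CUBIC)
o=np.zeros((360,760,3),np.uint8); a=cv2.resize(a,None,fx=1.6,fy=1.6); o[:a.shape[0],:a.shape[1]]=a; o[:b.shape[0],390:390+b.shape[1]]=b
cv2.imwrite('pics/c7.png',o)
```

```text
[ 0.50365008 -0.11495571  0.18642034] [-5.05336909  1.03524891  3.79986767] 0.00823164920442388
```

View pics/c7.png

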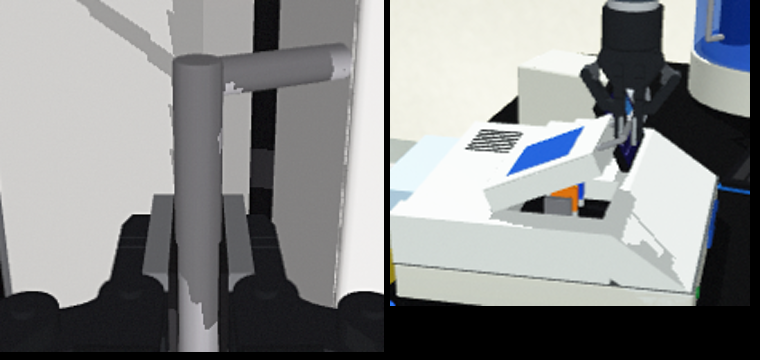

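The lid is lifting at low force, so I'll continue along the arc.

arm_command:
  plan:
    - {"x": 0, "y": 6.4, "z": -9.7, "turn": 0, "fingers": 1}
    - {"x": 0, "y": 7.0, "z": -9.3, "turn": 0, "fingers": 1}
    - {"x": 0, "y": 7.6, "z": -8.8, "turn": 0, "fingers": 1}
    - {"x": 0, "y": 8.1, "z": -8.4, "turn": 0, "fingers": 1}
    - {"x": 0, "y": 8.6, "z": -7.9, "turn": 0, "fingers": 1}
    - {"x": 0, "y": 9.0, "z": -7.4, "turn": 0, "fingers": 1}
    - {"x": 0, "y": 9.4, "z": -6.8, "turn": 0, "fingers": 1}
    - {"x": 0, "y": 9.8, "z": -6.2, "turn": 0, "fingers": 1}
    - {"x": 0, "y": 10.2, "z": -5.6, "turn": 0, "fingers": 1}
    - {"x": 0, "y": 10.5, "z": -5.0, "turn": 0, "fingers": 1}

```text
t: 10.0
eef_pos: [0.5897, -0.1057, 0.2627]
ee_rot: [-0.0, 0.669, 0.743, -0.0]
wrist_force: [-5.9, 2.1, 5.7]
width: 0.0086
```

arm_command:
  plan:
    - {"x": 0, "y": 10.8, "z": -4.4, "turn": 0, "fingers": 1}
    - {"x": 0, "y": 11.0, "z": -3.7, "turn": 0, "fingers": 1}
    - {"x": 0, "y": 11.2, "z": -3.0, "turn": 0, "fingers": 1}
    - {"x": 0, "y": 11.4, "z": -2.4, "turn": 0, "fingers": 1}
    - {"x": 0, "y": 11.5, "z": -1.7, "turn": 0, "fingers": 1}
    - {"x": 0, "y": 11.6, "z": -1.0, "turn": 0, "fingers": 1}
    - {"x": 0, "y": 0, "z": 0, "turn": 0, "fingers": 1}

```text
t: 10.88
eef_pos: [0.6587, -0.0985, 0.278]
ee_rot: [0.001, 0.669, 0.743, 0.001]
wrist_force: [0.8, 1.1, 4.0]
width: 0.0088
```

Run:
```python
from h import *
st=robot.get_state();print(st['eef_pos'],st['wrist_force'],st['width'])
i,c,s=snap('wrist'); a=i[180:400,200:440,::-1]
j,c,s=snap('side'); b=cv2.resize(j[21:191,206:406,::-1],None,fx=1.8,fy=1.8,interpolation=cv2.INTER_CUBIC)
o=np.zeros((360,760,3),np.uint8); a=cv2.resize(a,None,fx=1.6,fy=1.6); o[:a.shape[0],:a.shape[1]]=a; o[:b.shape[0],390:390+b.shape[1]]=b
cv2.imwrite('pics/c8.png',o)
```

```text
[ 0.65871049 -0.09849764  0.2779931 ] [0.7672579  1.1275907  4.00827437] 0.00876518347603262
```

View pics/c8.png

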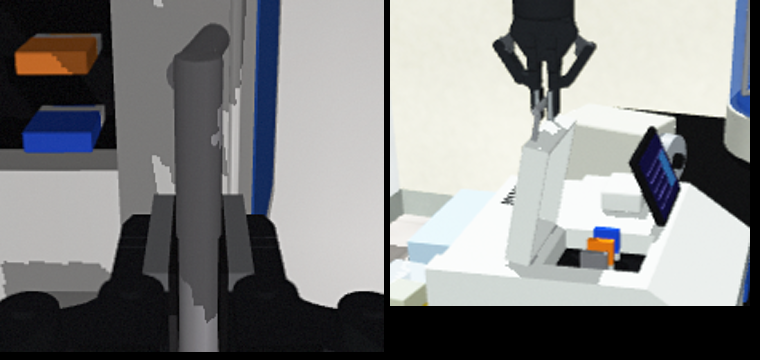

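arm_command:
  plan:
    - {"x": 0, "y": 11.6, "z": -0.3, "turn": 0, "fingers": 1}
    - {"x": 0, "y": 11.6, "z": 0.4, "turn": 0, "fingers": 1}
    - {"x": 0, "y": 11.6, "z": 1.1, "turn": 0, "fingers": 1}
    - {"x": 0, "y": 11.5, "z": 1.8, "turn": 0, "fingers": 1}
    - {"x": 0, "y": 0, "z": 0, "turn": 0, "fingers": 1}

```text
t: 11.6
eef_pos: [0.7046, -0.0936, 0.2737]
ee_rot: [0.0, 0.669, 0.743, 0.0]
wrist_force: [2.0, 2.4, 1.7]
width: 0.0083
```

Run:
```python
from h import *
st=robot.get_state();print(st['eef_pos'],st['wrist_force'],st['width'])
i,c,s=snap('wrist'); a=i[180:400,200:440,::-1]
j,c,s=snap('side'); b=cv2.resize(j[21:191,206:406,::-1],None,fx=1.8,fy=1.8,interpolation=cv2.INTER_CUBIC)
o=np.zeros((360,760,3),np.uint8); a=cv2.resize(a,None,fx=1.6,fy=1.6); o[:a.shape[0],:a.shape[1]]=a; o[:b.shape[0],390:390+b.shape[1]]=b
cv2.imwrite('pics/c9.png',o)
```

```text
[ 0.704551   -0.09361799  0.27370186] [2.022586   2.37604488 1.72973118] 0.008306723236031792
```

View pics/c9.png

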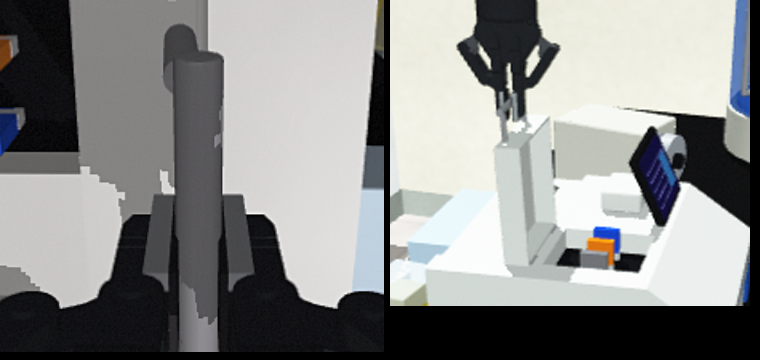

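The lid is upright at about 1.6 rad. The amber plate is in the middle slot, with its orange grip between the blue and the grey. Releasing the bar and going up.

arm_command:
  plan:
    - {"x": 0, "y": 0, "z": 0, "turn": 0, "fingers": 0.4}
    - {"x": 0, "y": 0, "z": 0, "turn": 0, "fingers": 0.3}
    - {"x": 0, "y": 0, "z": 0, "turn": 0, "fingers": 0.3}
    - {"x": 0, "y": 0, "z": -20, "turn": 0, "fingers": 0.3}
    - {"x": 0, "y": 0, "z": -40, "turn": 0, "fingers": 0.3}
    - {"x": 10, "y": -25, "z": -10, "turn": 0, "fingers": 0.3}
    - {"x": 25, "y": -45, "z": 0, "turn": 0, "fingers": 0.2}
    - {"x": 20, "y": -45, "z": 0, "turn": 0, "fingers": -0.2}
    - {"x": 0, "y": 0, "z": 0, "turn": 0, "fingers": -0.3}

```text
t: 12.82
eef_pos: [0.5807, -0.0504, 0.3449]
ee_rot: [0.0, 0.669, 0.743, 0.0]
wrist_force: [0.6, -0.4, 0.4]
width: 0.0553
```

Run:
```python
from h import *
st=robot.get_state();print(st['eef_pos'],st['wrist_force'],st['width'],st['t'])
for n in ('wrist','side','scene'):
    i,c,s=snap(n,n+'10.png')
    for t in ['amber_plate','amber_plate_glass','blue_plate','grey_plate','lid_handle','lamp_face','lamp']:
        for d in imaging.place_of(n,t)[:2]:
            if d['conf']>.3: print(n,t,np.round(d['at'],1).tolist(),round(d['conf'],2),atz(c,d['at'],dict(lid_handle=.327,lamp_face=.11,lamp=0,amber_plate_glass=.09).get(t,.063)).round(4).tolist())
    if n=='wrist':
        yw=.107
        f=lambda x,y,z:[.5885+x*np.cos(yw)-y*np.sin(yw),-.10635+x*np.sin(yw)+y*np.cos(yw),z]
        print(proj(c,[f(a,b,.149) for b in(-.042,0,.042) for a in(-.018,.018)]).round(0).tolist())
```

```text
[ 0.58072712 -0.05044635  0.34491407] [ 0.64015563 -0.37521777  0.4042632 ] 0.055321458420296614 12.825
wrist amber_plate [323.8, 229.8] 0.8 [0.5876, -0.1036, 0.063]
wrist amber_plate_glass [323.6, 237.4] 0.55 [0.5875, -0.1045, 0.09]
wrist blue_plate [321.0, 265.8] 0.92 [0.589, -0.1498, 0.063]
[[307.0, 296.0], [342.0, 296.0], [306.0, 257.0], [343.0, 257.0], [306.0, 216.0], [343.0, 216.0]]
side amber_plate_glass [322.7, 174.2] 0.69 [0.5902, -0.1206, 0.09]
side amber_plate_glass [228.5, 270.1] 0.42 [0.624, 0.3381, 0.09]
side blue_plate [392.9, 305.1] 0.57 [0.3185, 0.3118, 0.063]
side lid_handle [271.5, 78.0] 0.71 [0.7043, -0.0904, 0.327]
side lamp_face [432.6, 314.3] 0.88 [0.2433, 0.3762, 0.11]
side lamp_face [318.1, 299.3] 0.72 [0.4302, 0.3958, 0.11]
side lamp [317.3, 349.8] 0.66 [0.4314, 0.3972, 0.0]
side lamp [425.6, 365.1] 0.59 [0.2439, 0.3762, 0.0]
scene amber_plate [167.1, 198.3] 0.81 [0.5896, -0.1055, 0.063]
scene amber_plate_glass [165.0, 188.8] 0.53 [0.5859, -0.108, 0.09]
scene blue_plate [155.4, 187.2] 0.58 [0.5865, -0.1507, 0.063]
scene blue_plate [391.5, 384.5] 0.31 [0.5986, 0.52, 0.063]
scene grey_plate [179.7, 207.5] 0.82 [0.5879, -0.0644, 0.063]
scene lid_handle [84.7, 144.5] 0.69 [0.7095, -0.0878, 0.327]
scene lid_handle [353.5, 226.5] 0.55 [0.5398, 0.3603, 0.327]
scene lamp_face [392.9, 270.6] 0.89 [0.4343, 0.3934, 0.11]
scene lamp_face [437.1, 212.3] 0.86 [0.2579, 0.3773, 0.11]
scene lamp [429.4, 239.8] 0.8 [0.2477, 0.3772, 0.0]
scene lamp [382.0, 293.6] 0.74 [0.4302, 0.381, 0.0]
```

View pics/wrist10.png

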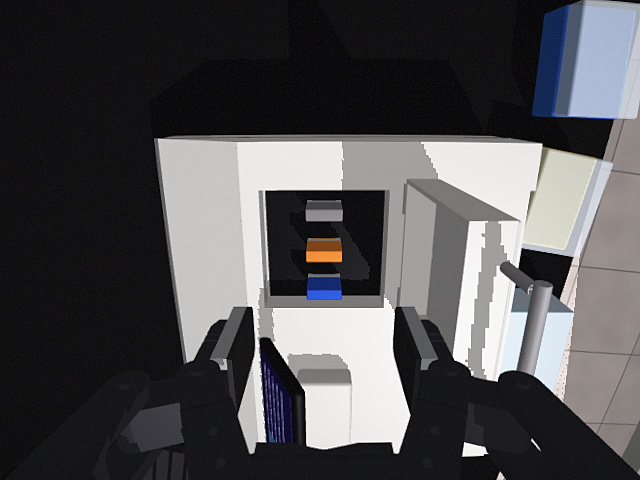

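View pics/side10.png

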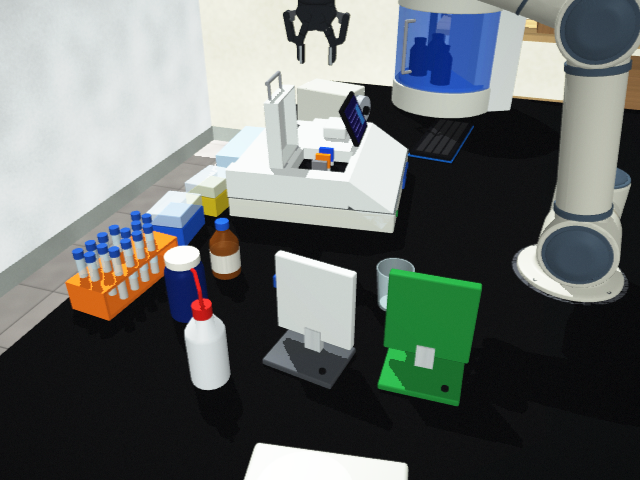

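The lid stays open. The orange grip is centred at (324,256), which matches the position predicted from the fit (324.5,257). Descending to just above it.

arm_command:
  plan:
    - {"x": -20, "y": 1, "z": 45, "turn": 0, "fingers": -0.25}
    - {"x": -20, "y": 1, "z": 50, "turn": 0, "fingers": -0.25}
    - {"x": -16.5, "y": 0, "z": 50, "turn": 0, "fingers": -0.25}
    - {"x": 0, "y": 0, "z": 45, "turn": 0, "fingers": -0.25}
    - {"x": 0, "y": 0, "z": 20, "turn": 0, "fingers": -0.25}
    - {"x": 0, "y": 0, "z": 0, "turn": 0, "fingers": -0.25}

```text
t: 14.78
eef_pos: [0.5911, -0.1071, 0.1328]
ee_rot: [-0.001, 0.669, 0.743, -0.001]
wrist_force: [-0.5, -0.2, -0.7]
width: 0.0533
```

Run:
```python
from h import *
st=robot.get_state();print(st['eef_pos'],st['wrist_force'],st['width'],st['t'])
i,c,s=snap('wrist','wrist11.png')
yw=.107
f=lambda x,y,z:[.5885+x*np.cos(yw)-y*np.sin(yw),-.10635+x*np.sin(yw)+y*np.cos(yw),z]
print(proj(c,[f(a,b,.149) for b in(-.006,.006) for a in(-.018,.018)]).round(0).tolist())
j,c,s=snap('side'); b=cv2.resize(j[21:191,226:426,::-1],None,fx=3,fy=3,interpolation=cv2.INTER_CUBIC)
cv2.imwrite('pics/s11.png',b)
```

```text
[ 0.59108611 -0.10711132  0.13278501] [-0.47832152 -0.1807259  -0.68619979] 0.05332264286336868 14.775
[[275.0, 317.0], [356.0, 317.0], [274.0, 292.0], [357.0, 292.0]]
```

View pics/wrist11.png

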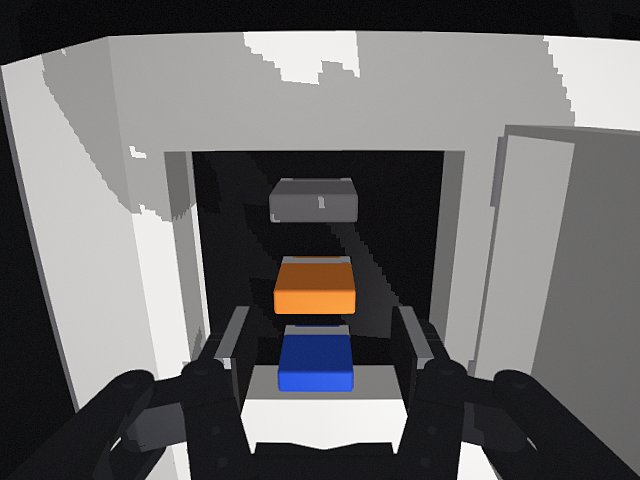

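View pics/s11.png

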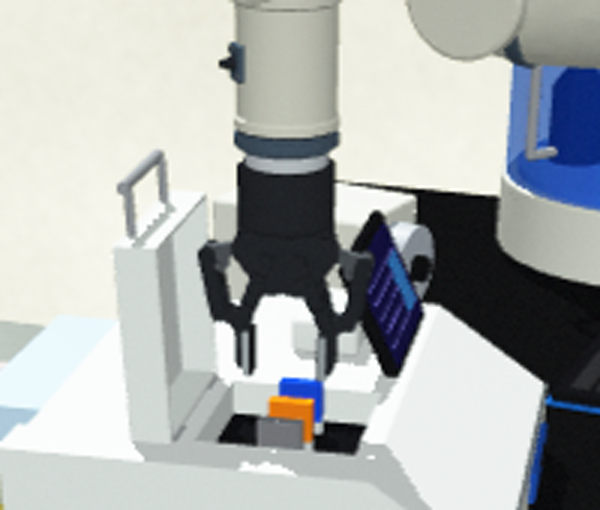

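The orange grip at cols 275–355 is centred about 2 mm left of the jaw centre. Shifting, then descending.

arm_command:
  plan:
    - {"x": 1.5, "y": -2, "z": 15, "turn": 0, "fingers": -0.25}
    - {"x": 0, "y": 0, "z": 15, "turn": 0, "fingers": -0.25}
    - {"x": 0, "y": 0, "z": 10, "turn": 0, "fingers": -0.25}
    - {"x": 0, "y": 0, "z": 5, "turn": 0, "fingers": -0.25}
    - {"x": 0, "y": 0, "z": 0, "turn": 0, "fingers": -0.25}

```text
t: 15.5
eef_pos: [0.5893, -0.1061, 0.0882]
ee_rot: [-0.0, 0.669, 0.743, -0.0]
wrist_force: [0.4, -0.4, -0.8]
width: 0.0535
```

Run:
```python
from h import *
st=robot.get_state();print(st['eef_pos'],st['wrist_force'],st['width'],st['t'])
i,c,s=snap('wrist','wrist12.png')
j,c,s=snap('side'); b=cv2.resize(j[21:191,226:426,::-1],None,fx=3,fy=3,interpolation=cv2.INTER_CUBIC)
cv2.imwrite('pics/s12.png',b)
```

```text
[ 0.58927183 -0.10606011  0.08819052] [ 0.44135887 -0.42743615 -0.84458449] 0.05348949050523819 15.5
```

View pics/wrist12.png

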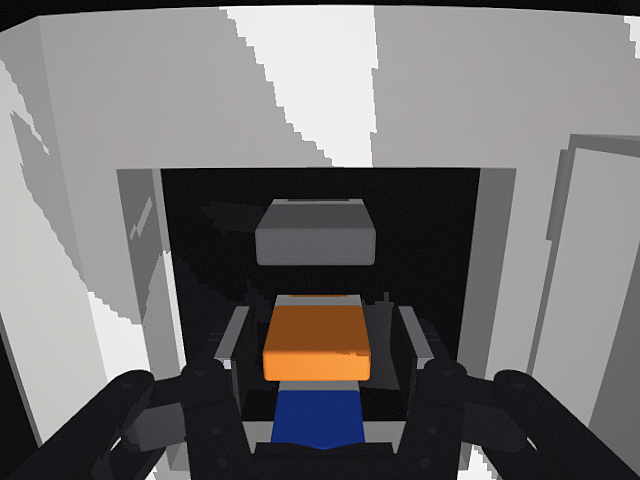

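View pics/s12.png

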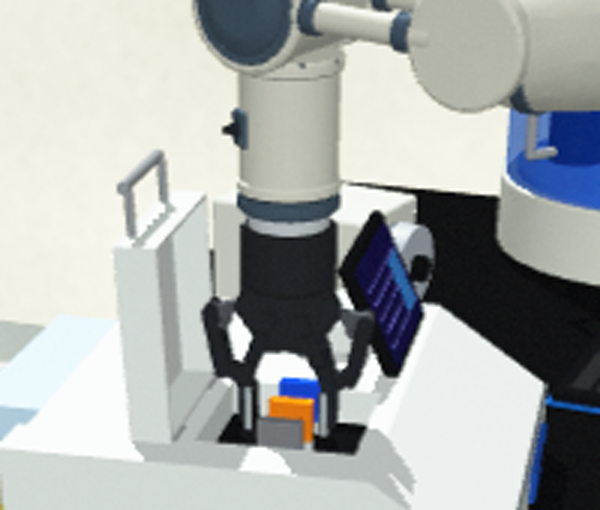

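arm_command:
  plan:
    - {"x": 0, "y": -1.5, "z": 0, "turn": 0, "fingers": 0.0}
    - {"x": 0, "y": 0, "z": 0, "turn": 0, "fingers": 0.5}
    - {"x": 0, "y": 0, "z": 0, "turn": 0, "fingers": 1}
    - {"x": 0, "y": 0, "z": 0, "turn": 0, "fingers": 1}
    - {"x": 0, "y": 0, "z": 0, "turn": 0, "fingers": 1}
  newtons: 40

```text
t: 16.23
eef_pos: [0.5882, -0.1064, 0.0895]
ee_rot: [0.0, 0.669, 0.743, 0.0]
wrist_force: [-1.1, 0.3, 5.0]
width: 0.035
```

arm_command:
  plan:
    - {"x": 0, "y": 0, "z": -10, "turn": 0, "fingers": 1}
    - {"x": 0, "y": 0, "z": -15, "turn": 0, "fingers": 1}
    - {"x": 0, "y": 0, "z": -20, "turn": 0, "fingers": 1}
    - {"x": 0, "y": 0, "z": -20, "turn": 0, "fingers": 1}
    - {"x": 0, "y": 0, "z": -25, "turn": 0, "fingers": 1}
    - {"x": 0, "y": 0, "z": -25, "turn": 0, "fingers": 1}
    - {"x": 0, "y": 0, "z": -25, "turn": 0, "fingers": 1}
    - {"x": 0, "y": 0, "z": 0, "turn": 0, "fingers": 1}

```text
t: 17.23
eef_pos: [0.5891, -0.1065, 0.2327]
ee_rot: [0.003, 0.669, 0.743, 0.001]
wrist_force: [-0.3, -0.2, -1.1]
width: 0.0355
```

Run:
```python
from h import *
st=robot.get_state();print(st['eef_pos'],st['wrist_force'],st['width'],st['t'])
i,c,s=snap('wrist','wrist13.png')
j,c,s=snap('side','side13.png'); snap('scene','scene13.png')
```

```text
[ 0.58907506 -0.10650595  0.23271284] [-0.31786937 -0.15451339 -1.07514664] 0.0354972932270624 17.225
```

View pics/wrist13.png

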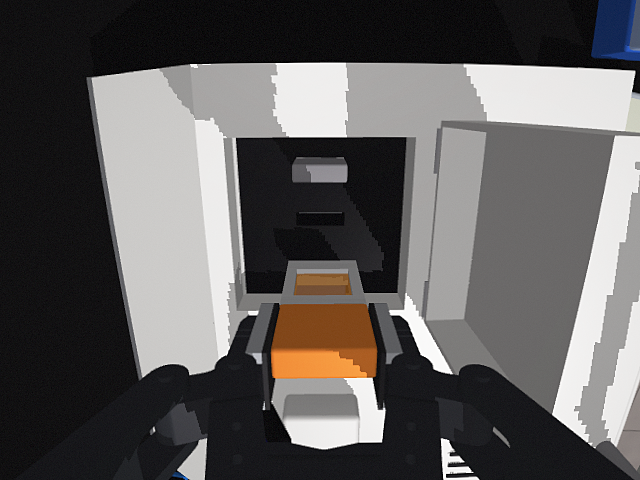

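View pics/side13.png

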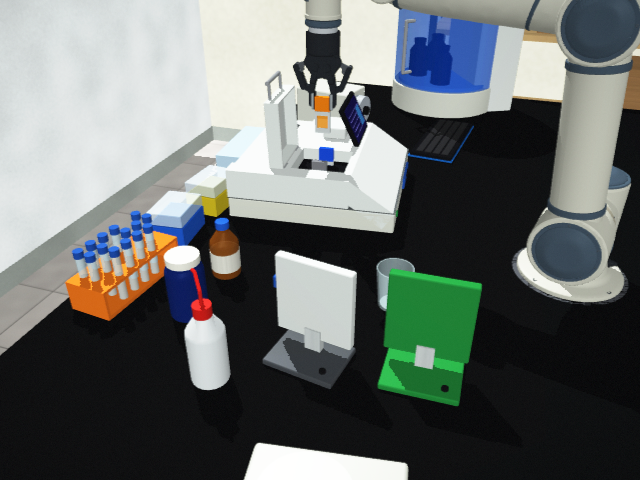

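The amber plate is held and clear of its slot, while blue and grey remain in place. Next I'll measure the lamp's pose.

Run:
```python
from h import *
i=cv2.imread('pics/scene13.png'); j=cv2.imread('pics/side13.png')
cv2.imwrite('pics/lc.png',cv2.resize(i[225:345,350:445],None,fx=6,fy=5,interpolation=cv2.INTER_CUBIC)[:600])
cv2.imwrite('pics/ls.png',cv2.resize(j[240:390,255:365],None,fx=4,fy=4,interpolation=cv2.INTER_CUBIC))
```

```text
(no output)
```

View pics/lc.png

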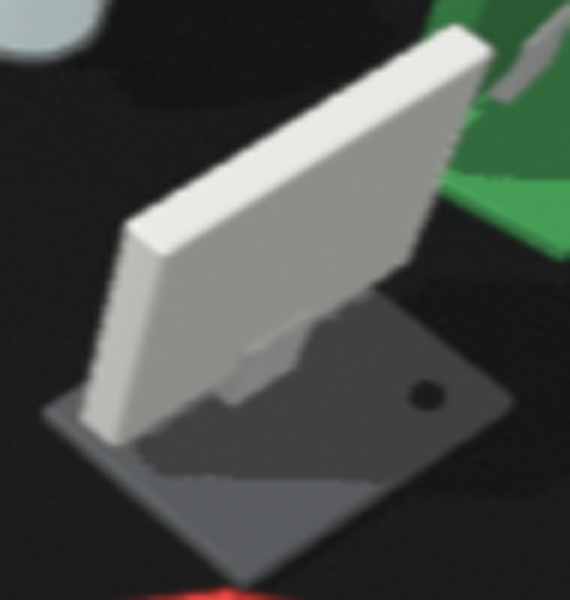

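View pics/ls.png

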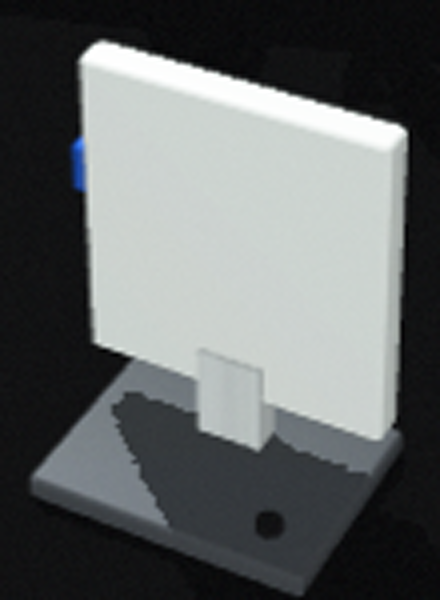

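Run:
```python
from h import *
from scipy.optimize import least_squares
_,cs,_=snap('scene');_,cd,_=snap('side')
A,B=-.07,.07
S=[((0,A,.185),(371.3,269.4)),((.018,A,.185),(377,276.2)),((0,B,.185),(426.3,229.8)),((.018,B,.185),(432.2,235)),((.018,A,.035),(369.2,314)),((0,A,.035),(363.7,309)),((.018,B,.035),(418,277.4))]
D=[((.018,A,.185),(275.5,255.5)),((0,A,.185),(280.5,250.5)),((.018,B,.185),(353,277.5)),((0,B,.185),(356.5,272.5)),((.018,A,.035),(278.8,326.3)),((.018,B,.035),(351,350))]
def w(p,L):
    x,y,t=p; return [[x+a*np.cos(t)-b*np.sin(t),y+a*np.sin(t)+b*np.cos(t),z] for (a,b,z),_ in L]
def res(p,sets): return np.concatenate([(proj(c,w(p,L))-np.array([q for _,q in L])).ravel() for c,L in sets])
for nm,sets in (('both',[(cs,S),(cd,D)]),('scene',[(cs,S)]),('side',[(cd,D)])):
    r=least_squares(res,[.43,.39,1.57],args=(sets,)); print(nm,r.x.round(4),np.degrees(r.x[2]).round(2),np.abs(r.fun).max().round(2))
    p=r.x
    t=p[2]; print(' target glass',p[0]-.05*np.cos(t),p[1]-.05*np.sin(t),'plate x yaw',np.degrees(t)-90)
```

```text
both [0.432  0.3929 1.4106] 80.82 1.89
 target glass 0.42407131676621496 0.3435464143530512 plate x yaw -9.17714559571047
scene [0.4334 0.3937 1.4085] 80.7 1.51
 target glass 0.42533534935279615 0.34430691118254864 plate x yaw -9.296199200132492
side [0.4313 0.3921 1.4104] 80.81 1.68
 target glass 0.4233264304583916 0.34277318484704655 plate x yaw -9.187506085909106
```

arm_command:
  plan:
    - {"x": 30, "y": -7.5, "z": -10, "turn": 0, "fingers": 1}
    - {"x": 46, "y": -11.6, "z": -15, "turn": 0, "fingers": 1}
    - {"x": 55, "y": -13.8, "z": 0, "turn": 0, "fingers": 1}
    - {"x": 55, "y": -13.8, "z": 0, "turn": 0, "fingers": 1}
    - {"x": 55, "y": -13.8, "z": 0, "turn": 0, "fingers": 1}
    - {"x": 55, "y": -13.8, "z": 0, "turn": 0, "fingers": 1}
    - {"x": 55, "y": -13.8, "z": 0, "turn": 0, "fingers": 1}
    - {"x": 45, "y": -11, "z": 0, "turn": 0, "fingers": 1}
    - {"x": 25, "y": -6, "z": 0, "turn": 0, "fingers": 1}
    - {"x": 0, "y": 0, "z": 0, "turn": 0, "fingers": 1}

```text
t: 18.73
eef_pos: [0.4384, 0.3027, 0.2525]
ee_rot: [-0.0, 0.668, 0.744, -0.001]
wrist_force: [-0.1, -0.8, -0.6]
width: 0.0356
```

arm_command:
  plan:
    - {"x": 0, "y": 0, "z": 0, "turn": 7.6, "fingers": 1}
    - {"x": 0, "y": 0, "z": 0, "turn": 7.6, "fingers": 1}
    - {"x": 0, "y": 0, "z": 0, "turn": 0, "fingers": 1}

```text
t: 19.1
eef_pos: [0.4398, 0.3004, 0.2532]
ee_rot: [0.0, 0.762, 0.648, -0.001]
wrist_force: [0.6, 0.1, -1.2]
width: 0.0356
```

```bash
cat > chk.py <<'E'
from h import *
import sys
k=sys.argv[1]
for n in ['wrist','side','scene']: snap(n,n+k+'.png')
st=robot.get_state();q=st['ee_rot'];M=R.from_quat([q[1],q[2],q[3],q[0]]).as_matrix()
print(st['eef_pos'].round(4),st['wrist_force'].round(2),st['width'],st['t'],'jaw yaw',np.degrees(np.arctan2(M[1,1],M[0,1])),'tilt',np.degrees(np.arccos(-M[2,2])))
e=np.array([.424,.3435,.11])-st['eef_pos']; print('remaining tool mm',(M.T@e*1e3).round(1))
E
python3 chk.py 14
```

```text
[0.4397 0.3008 0.2535] [-0.   -0.33 -0.64] 0.035213036535601906 19.25 jaw yaw -9.118324211630203 tilt 0.023401518587404874
remaining tool mm [ 39.7 -22.2 143.5]
```

View pics/side14.png

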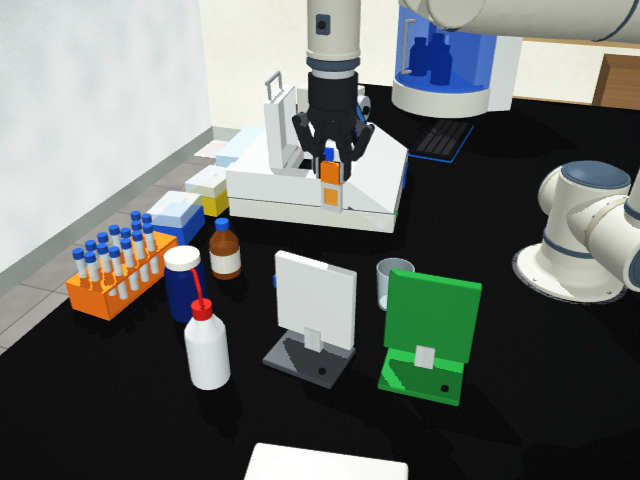

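Run:
```python
from h import *
st=robot.get_state();q=st['ee_rot'];M=R.from_quat([q[1],q[2],q[3],q[0]]).as_matrix()
for n in ('side','scene'):
    i,c,s=snap(n)
    pr=proj(c,st['eef_pos'])[0]; print(n,'tcp',pr,[(np.round(d['at'],1),d['conf']) for d in imaging.place_of(n,'amber_plate_glass')[:2]])
    u,v=pr.astype(int)
    for z in ((.004,-.018,.027),(.004,.018,.027),(.006,-.018,-.059),(.006,.018,-.059)): print(proj(c,st['eef_pos']+M@np.array(z)).round(1)[0].tolist(), end=' ')
    print(u-40,v-50)
    cv2.imwrite('pics/g%s.png'%n,cv2.resize(i[v-50:v+50,u-40:u+40,::-1],None,fx=6,fy=6,interpolation=cv2.INTER_CUBIC))
```

```text
side tcp [330.55791117 196.49519142] [(array([332.5, 197.1]), 0.84), (array([188.8, 311.6]), 0.73)]
[338.9, 214.1] [319.9, 209.4] [339.3, 167.3] [319.3, 163.1] 290 146
scene tcp [359.78986401 199.11988789] [(array([360.7, 199.3]), 0.66), (array([243.3, 332.4]), 0.4)]
[367.4, 205.2] [352.5, 215.1] [373.3, 173.3] [357.2, 183.6] 319 149
```

View pics/gside.png

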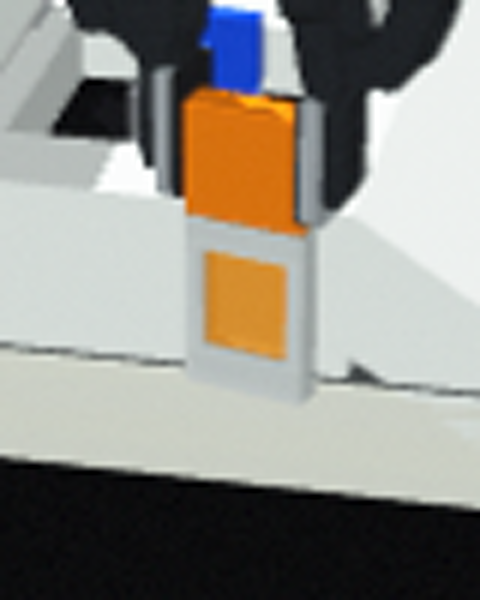

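View pics/gscene.png

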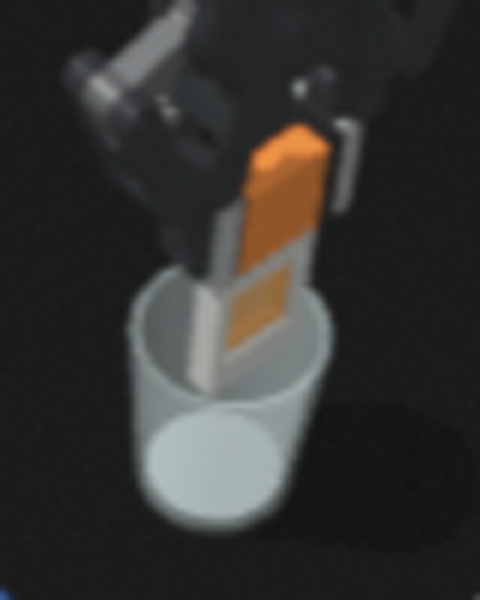

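The plate hangs straight in the grip. Its window centre in the side view is (331,196.8) against (330.6,196.5) predicted, so the glass centre sits at the TCP. Moving in front of the lamp and down.

arm_command:
  plan:
    - {"x": 20, "y": -11, "z": 10, "turn": 0, "fingers": 1}
    - {"x": 20, "y": -11, "z": 25, "turn": 0, "fingers": 1}
    - {"x": 0, "y": 0, "z": 35, "turn": 0, "fingers": 1}
    - {"x": 0, "y": 0, "z": 35, "turn": 0, "fingers": 1}
    - {"x": 0, "y": 0, "z": 25, "turn": 0, "fingers": 1}
    - {"x": 0, "y": 0, "z": 13, "turn": 0, "fingers": 1}
    - {"x": 0, "y": 0, "z": 0, "turn": 0, "fingers": 1}
    - {"x": 0, "y": 0, "z": 0, "turn": 0, "fingers": 1}

```text
t: 20.45
eef_pos: [0.4248, 0.3448, 0.1123]
ee_rot: [0.0, 0.762, 0.648, 0.001]
wrist_force: [-0.5, -0.3, -0.2]
width: 0.0354
```

```bash
python3 chk.py 15
```

```text
[0.4247 0.3448 0.1122] [ 0.66  0.37 -1.23] 0.03543894950465837 20.6 jaw yaw -9.198527563429824 tilt 0.13047616781635032
remaining tool mm [-1.4 -0.5  2.2]
```

View pics/wrist15.png

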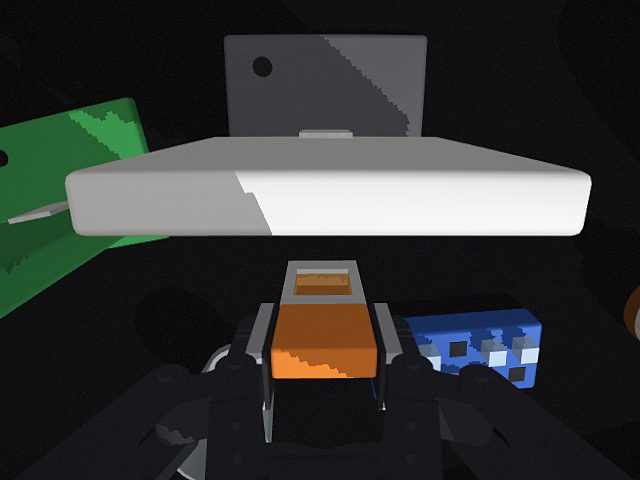

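View pics/scene15.png

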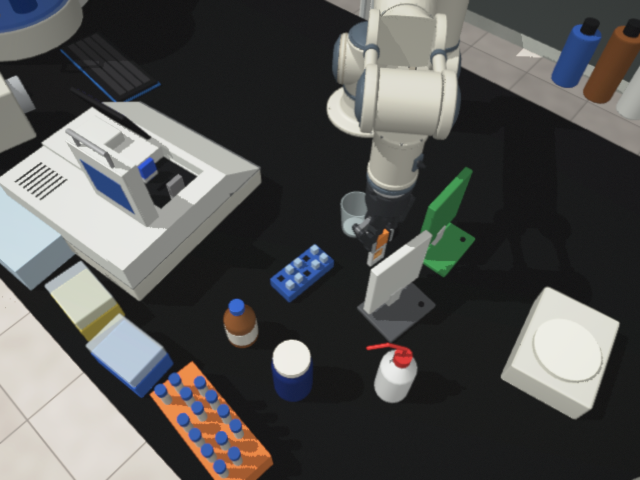

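View pics/side15.png

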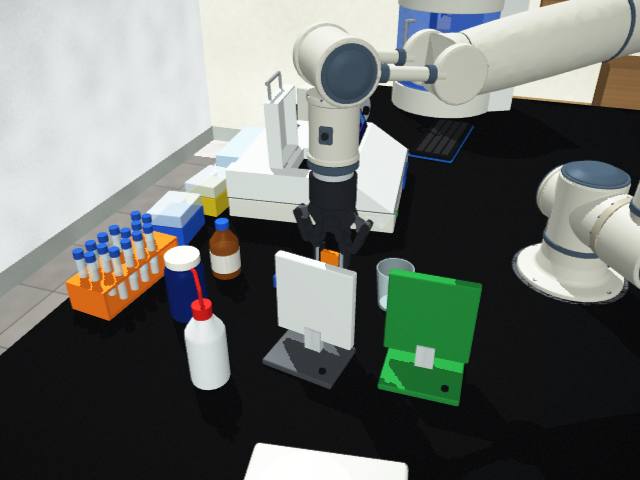

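Run:
```python
from h import *
st=robot.get_state()
i,c,s=snap('wrist')
x,y,t=.432,.3929,1.4106
f=lambda a,b,z:[x+a*np.cos(t)-b*np.sin(t),y+a*np.sin(t)+b*np.cos(t),z]
print(proj(c,[f(a,b,.185) for a in(0,.018) for b in(-.07,.07)]).round(1).tolist())
for uv in ((75,235),(583,235.5)): print(atz(c,uv,.185))
a=i[150:250,40:340,::-1];b=i[150:250,330:630,::-1]
cv2.imwrite('pics/e.png',cv2.resize(np.vstack([a,b]),None,fx=2.6,fy=2.6,interpolation=cv2.INTER_CUBIC))
```

```text
[[577.7, 241.9], [59.3, 242.7], [590.7, 175.3], [45.7, 176.3]]
[0.36812928 0.40541948 0.185     ]
[0.5025208  0.38335064 0.185     ]
```

View pics/e.png

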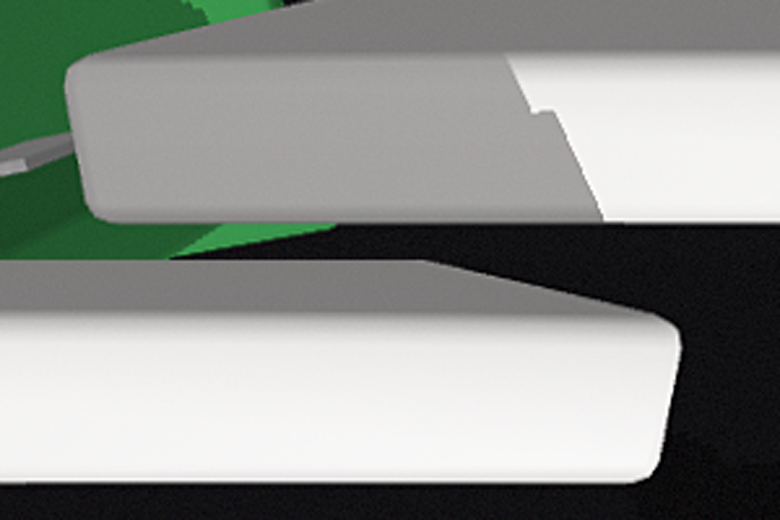

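The wrist view shows the lamp's top front edge level (row 235), so the glass is square to it. The lamp centre sits 1–2 mm to the tool's +y, so I'll trim slightly.

arm_command:
  plan:
    - {"x": -0.5, "y": 1.5, "z": 2, "turn": 0, "fingers": 1}
    - {"x": 0, "y": 0, "z": 0, "turn": 0, "fingers": 1}
    - {"x": 0, "y": 0, "z": 0, "turn": 0, "fingers": 1}
    - {"x": 0, "y": 0, "z": 0, "turn": 0, "fingers": 1}

```text
t: 21.15
eef_pos: [0.4255, 0.3437, 0.1088]
ee_rot: [-0.0, 0.762, 0.648, -0.0]
wrist_force: [0.2, -0.4, -1.3]
width: 0.0351
```

```bash
python3 chk.py 16
python3 - <<'E'
from h import *
_,c,_=snap('scene')
print([(np.round(d['at'],1),d['conf'],atz(c,d['at'],.327).round(3)) for d in imaging.place_of('scene','lid_handle')[:1]])
i=cv2.imread('pics/scene16.png');cv2.imwrite('pics/s16c.png',cv2.resize(i[190:310,330:450],None,fx=5,fy=5,interpolation=cv2.INTER_CUBIC))
E
```

```text
[0.4255 0.3437 0.1088] [-0.08  0.04 -0.48] 0.03531832660467881 21.3 jaw yaw -9.19704090722947 tilt 0.0016845088186501107
remaining tool mm [-0.5 -1.5 -1.2]
[(array([ 84.6, 144.9]), 0.91, array([ 0.71 , -0.087,  0.327]))]
```

View pics/s16c.png

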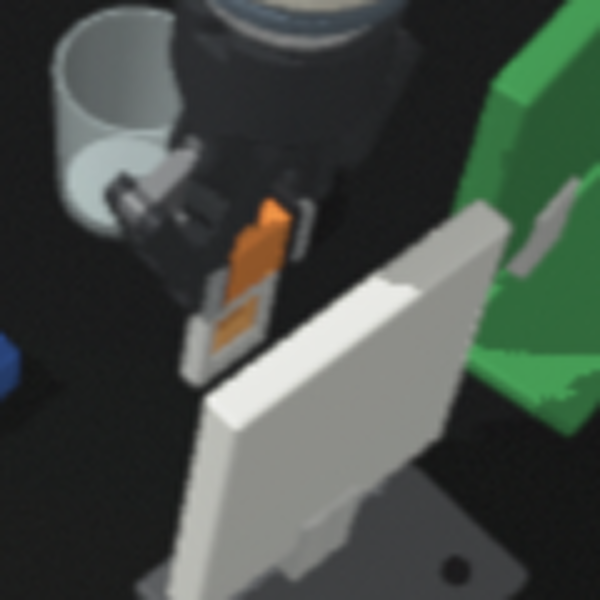

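The amber plate is held upright at the lamp, 5 cm off its lit face and touching nothing, and the lid is still open. Handing in.

```bash
python3 -c "
from workcell import hand_in
print(hand_in())"
```

```text
the job is handed in; nothing more can be done
None
```

The job is handed in at about 21 s. The lid stands open and the amber plate is held upright in front of the white lamp's lit face. I lifted the lid by its handle along its arc to about 1.6 rad and let go; it stayed up. Then I drew the amber plate from the middle slot and carried it across.

**Last checks:**
- **Glass position:** it is at about (0.4255, 0.344, 0.109) m. That is about 5 cm off the lit face and 1 mm below its centre height.
- **Angle:** tool tilt is about 0° and the jaw yaw is -9.2°, matching the lamp's measured yaw.
- **Contact:** wrist force is near zero. The grip opening reads 35 mm on the 36 mm grip.
- **The rest of the bench:** the last scene view taken at the lamp shows blue and grey still in their slots and the other things in place. The lid handle was seen again just before hand-in, at its open position.

**What disagreed:**
- **First pinch missed:** the first try at the handle closed on air. The pictures show the finger tips sit about 30 mm behind the stated TCP, so I used the pictured position from then on.
- **Lamp centre:** the scene/side fit and the wrist view differed by about 3 mm along the face. I set the plate between the two.

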